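# Set the portion marker on the spring balance

### The job

Hang the deep sample tub (the taller, narrower of the two) by its wire bail on the sprung hook of the balance, easing its weight on gently and letting go only when the hook carries all of it, so that the hook hardly stirs as you let go. Once it hangs still, slide the marker on the side of the balance level with the hook's pointer, and leave the tub hanging and the marker set. Do not disturb the shallow tub, the beige bowl or the white cup.

Things in the scene. Friction and masses are not known exactly. Their poses are not given: they have to be found in the camera images.
- scale_stand: Spring balance fixed to the counter: grey column 36 x 44 mm, 294 mm high, on a base plate 220 x 130 mm, 8 mm thick. Origin under the column's centre on the counter; its -x axis is the front, where the hook points; its -y side carries the marker. It may be turned about the vertical.
- hook (a joint): Sprung slide of the hook, m: 0 unloaded (top), grows as the hook dips, stop at 0.09. The hidden weight of the deep tub, about 2.4 to 6.6 N, dips it by some 22 to 80 mm; lightly damped, it bobs for a second or two.
- hook_seat (a point): Point in the dip of the hook where the centreline of a hung bail comes to rest, 110 mm in front (-x of the stand) of the column's centre, 232 mm above the counter when unloaded; moves with the hook. The hook is an 8 mm round bar along the stand's x axis; 32 mm in front of the seat its upturned tip ends, with its top 17 mm above the seat point. Behind the seat the bar rises 12 mm. Frame axes as the stand's.
- pointer (a point): Tip of the black pointer that moves with the hook, on the column's front at its -y edge, 225 mm above the counter when unloaded (always 7.5 mm lower than the hook seat).
- slider_tip (a point): Tip of the pointer blade of the marker; level with the hook's pointer when both have the same height. The marker slides straight up and down in friction (about 1.5 N) and stays where it is left; it travels from 225 mm (top) down to 135 mm above the counter and starts near the top.
- slider_grip (a point): Centre of the marker's black grip block (20 mm in the stand's x, 36 mm in y, 26 mm high), 90 mm to the -y side of the column's centre, at the same height as the marker's tip. Pinch it from above across the 20 mm.
- deep_tub: Deep lidded metal tub, 80 mm across, lid at 81 mm, loose; origin under its centre, z up. A wire bail (7 mm wire) stands rigidly in its y-z plane, 72 mm wide at the lid, its peak bar 138 mm above the origin; the window under the bail is open along the tub's x axis and 53 mm high. Full height 192 mm. Either side may face the balance.
- deep_tub_bar (a point): Centreline of the bail's peak, 138 mm above the tub's underside: the point that goes on the hook seat.
- deep_tub_grip (a point): Centre of the black grip block above the bail: 18 mm in the tub's x, 28 mm in y, 36 mm high, 36 mm above the bail's peak, on a thin stem. Pinch it from above across the 28 mm (the tub's y).
- shallow_tub: Shallow lidded metal tub with a like bail and grip, 98 mm across, lid at 43 mm, full height 154 mm; not to be moved. Origin under its centre.
- rice_bowl: Beige bowl, 93 mm across, 64 mm high, bystander; origin under its centre.
- dip_cup: White cup, 76 mm across, 47 mm high, bystander; origin under its centre.
Things that resemble listed ones, but are neither listed nor needed, are in the scene too. Leave any orange look-alike of the deep_tub alone.

How it is judged (in metres and radians):
On the way, in this order (a step that is already met when the one before it is completed fails the run):
1. the deep tub hangs on the hook, let go, and has settled (distance between deep_tub_bar and hook_seat below 0.02 m and value of joint hook above 0.018 m and angle between deep_tub's own z axis and vertical below 0.3 rad and height (world z) of deep_tub above 0.015 m and contact force between the fingers and deep_tub below 0.2 N and linear speed of deep_tub below 0.05 m/s and velocity of joint hook between -0.02 and 0.02 m/s), for 0.4 s.
2. the marker is level with the hook's pointer (z of slider_tip in the frame of pointer between -0.006 and 0.006 m), for 0.2 s.
At the end, for the whole second after the job is handed in: The deep tub, let go and still (hook under 20, tub under 50 mm/s), hangs upright within 0.3 rad on the hook (bail peak within 20 mm of the seat), clear of the counter, hook dipped over 18 mm; the marker's tip is within 6 mm of the pointer's height (all of step 1 and all of step 2); the robot touches nothing.
It fails at once if the hook is driven or jumps faster than 0.25 m/s (velocity of joint hook above 0.25 m/s or velocity of joint hook below -0.25 m/s).
It fails at once if the hook springs at over 0.08 m/s with the deep tub on it let go (contact force between the fingers and deep_tub below 0.1 N and distance between deep_tub_bar and hook_seat below 0.03 m and (velocity of joint hook above 0.08 m/s or velocity of joint hook below -0.08 m/s)).
It fails at once if the shallow tub, the bowl or the cup is moved by more than 30 mm (distance of any of shallow_tub, rice_bowl, dip_cup from where it was at the start of the episode above 0.03 m).
It also fails if it takes over 69 s, if anything falls off the work surface, if the arm or the gripper's body presses on something with over 40 N, if the wrist force passes 120 N, or if a joint passes its speed limit or range.

### The arm

A 7-joint arm with a two-finger parallel gripper is mounted at the origin on a cart in front of the work surface, level with it; the furniture and walls round the work are solid. World frame = base frame: x ahead of the robot, y to its left, z up, the work surface at z = 0. Lengths are in mm, angles in rad, forces in N, time in s.
With the tool pointing down it reaches from about 425 to 950 mm from the base axis. Payload 4.7 kg.
Tool frame: the origin (TCP) lies midway between the tips of the shut fingers; the grasp point (between the pads) lies env.grip_point_offset behind it (env.grip_point_offset is the distance from the TCP to the grasp point, in mm); x points along the fingers, y is the direction in which the jaws open and shut, and the axes are right-handed (so a half turn about x gives the same grasp; the last joint's range is limited). The gripper opens to 87 mm and grips with 3 to 60 N. Pads are 19 mm wide; open, the fingers measure 117 mm over their backs; the gripper's body (75 mm by 190 mm) begins 51 mm behind the grasp point.
Start: joints at [-0.029, 0.469, -0.049, 1.532, 0.024, 1.141, -0.082], TCP at [675.018, 0.046, 222.573] pointing down, gripper open.
Joint ranges: [-2.59, 2.59], [-0.33, 1.99], [-1.39, 1.29], [0.1, 2.45], [-1.04, 4.18], [0.21, 1.99], [-2.66, 2.66]. Speed limits (rad/s): [2.57, 2.57, 3.14, 3.14, 3.14, 3.14, 3.14].

### API

Orientations are given as a unit quaternion [x, y, z, w].
In Python, from rig import env gives the robot as it stands. Calls block until the motion is done:
- env.move_pose(position, orientation): joint-space move of the TCP to a pose.
- env.line_to(position, orientation=None, rate=150, max_force=None): straight line of the TCP; orientation=None keeps the orientation; rate is the mean speed in mm/s. With max_force (N) it stops when the force on the tool has changed by that much, and returns True; else False.
- env.movej(angles): joint-space move.
- env.command_gripper(opening, force=None): opening from 0.0 (shut) to 1.0 (fully open); force is the grip in N (None keeps the last); returns when the fingers have stopped.
- env.pause(seconds).
- env.inverse_kinematics(position, orientation): joint angles nearest the present ones, or None.
- env.sense(): the state.
- env.get_image(name): name is "scene" or "side" or "wrist"; returns the picture (480x640x3 uint8, red, green, blue); there is no depth.
- env.camera_params(name): a dict with "camera_matrix" (3x3 intrinsics, pixels), "k1" (the pictures are not rectified: a ray, as slopes to the right and down, at radius r is drawn at 1 + k1 r^2 times it, then the intrinsics apply), "rvec" (rotation vector, rad) and "tvec" (3), from world to camera coordinates, as OpenCV has them. Camera axes: x right, y down, z forward; pixel columns grow to the right and rows downward; lengths in mm; the calibration is good to about 2 mm. A picture is of the moment at which its call begins: read the wrist's pose just before it. camera_params takes no time and is no camera call; for the wrist camera it gives the pose at the moment of the call.
A pose or a line that the arm cannot do raises env.Unreachable and nothing moves.
- env.finish_job(): hands the job in, once; it reports no verdict.
Trained networks look in the newest picture that a camera, given by its name, has taken for a name from the list of things; names that differ only in an ending like _2 or _b are one class to them, and where a whole thing is asked for, a point or a joint stands for the part that bears it (a point fixed in the world has none). Each returns a list of dicts, best first, with "confidence" (0 to 1); they miss things now and then, are a little off and sometimes report something else, mostly with a low value. They report only what shows in the picture. A call takes as long as a camera call. They do not tell look-alikes from the thing itself.
- env.masks_of(query, camera): "region" (480x640 bool, what is visible of it) and "centre" ([column, row] in pixels, amid what is visible of it).
The state is a dict: "time_s": time; "joint_pos": joint angles; "joint_velocities": joint speeds; "effort": joint torques, N m; "eef_pos": TCP position; "ee_rot": TCP orientation; "force": force on the tool from outside, world axes, zero at the start; "torque": the same for the moment, N m; "opening": opening from 0.0 (shut) to 1.0 (fully open).
Only numpy, scipy, OpenCV 4.12 (cv2) and the standard library are available. Lean on these libraries where they do the work, as an engineer would, in place of code of your own. Each camera call takes 0.05 s, during which the arm holds its last target.

## Working session

There is one attempt and no reset: what is moved stays moved. The work goes in short steps, each a Python script; the robot and the scene stay as the last script left them, time stands still between calls to the robot, and variables do not carry over. Pictures are saved under pics/ and viewed, and the job is handed in when it is done.

```bash
ls; mkdir -p pics
cat > h.py <<'E'
import numpy as np, cv2
from rig import env
from scipy.spatial.transform import Rotation as R
def snap(cam,name):
    im=env.get_image(cam); cv2.imwrite(f'pics/{name}.png',im[:,:,::-1]); return im
def params(cam):
    p=env.camera_params(cam); K=np.array(p['camera_matrix'],float); Rm=cv2.Rodrigues(np.array(p['rvec'],float))[0]; t=np.array(p['tvec'],float).ravel()
    return K,p['k1'],Rm,t
def ray(P,px):
    K,k1,Rm,t=P
    uv=cv2.undistortPoints(np.array([[px]],float),K,np.array([k1,0,0,0,0],float),None,None)[0,0]
    return -Rm.T@t, Rm.T@np.array([uv[0],uv[1],1.])
def at_z(P,px,z):
    o,d=ray(P,px); return o+d*(z-o[2])/d[2]
def tri(obs):
    A=np.zeros((3,3));b=np.zeros(3);L=[]
    for P,px in obs:
        o,d=ray(P,px); d=d/np.linalg.norm(d); M=np.eye(3)-np.outer(d,d); A+=M;b+=M@o;L.append((o,d,M))
    x=np.linalg.solve(A,b); return x,[np.linalg.norm(M@(x-o)) for o,d,M in L]
def proj(P,X):
    K,k1,Rm,t=P
    return cv2.projectPoints(np.array(X,float).reshape(-1,1,3),cv2.Rodrigues(Rm)[0],t,K,np.array([k1,0,0,0,0],float))[0][:,0]
def down(yaw):
    # tool x down, tool y at world angle yaw in the plane
    x=np.array([0,0,-1.]);y=np.array([np.cos(yaw),np.sin(yaw),0]);z=np.cross(x,y)
    return R.from_matrix(np.c_[x,y,z]).as_quat()
E
python3 - <<'E'
from h import *
s=env.sense(); print(s['time_s'],s['ee_rot'],env.grip_point_offset, R.from_quat(s['ee_rot']).as_matrix().round(2).tolist())
for c in ['scene','side','wrist']:
    snap(c,c+'0')
    P=params(c); print(c,P[0].tolist(),P[1],(-P[2].T@P[3]).round(1),P[2][2].round(2))
    for q in ['deep_tub','shallow_tub','scale_stand','hook','deep_tub_grip','slider_grip','rice_bowl','dip_cup']:
        for m in env.masks_of(q,c):
            if m['confidence']>.2: print(c,q,round(m['confidence'],2),np.round(m['centre']),m['region'].sum())
print(env.sense()['time_s'])
E
```

```text
pics
0.0 [-0.49947401 -0.50048438  0.50049761 -0.49954303] 18.700000000000003 [[-0.0, 1.0, 0.0], [-0.0, 0.0, -1.0], [-1.0, -0.0, 0.0]]
scene [[456.5144807557349, 0.0, 314.46413120618564], [0.0, 456.5144807557349, 234.43021106232698], [0.0, 0.0, 1.0]] 0.040100133070168416 [-23.8 564.  940.4] [ 0.48 -0.54 -0.7 ]
scene deep_tub 0.86 [310. 321.] 1654
scene deep_tub 0.76 [308. 227.] 1050
scene deep_tub 0.72 [410. 258.] 1319
scene deep_tub 0.68 [372. 284.] 1308
scene shallow_tub 0.98 [404. 217.] 857
scene shallow_tub 0.64 [258. 368.] 973
scene scale_stand 0.95 [237. 273.] 4826
scene hook 0.96 [236. 225.] 359
scene deep_tub_grip 0.93 [313. 323.] 1607
scene deep_tub_grip 0.9 [411. 256.] 1329
scene deep_tub_grip 0.77 [372. 228.] 1002
scene deep_tub_grip 0.75 [308. 226.] 1109
scene deep_tub_grip 0.64 [371. 281.] 1268
scene slider_grip 0.74 [246. 199.] 203
scene rice_bowl 0.56 [328. 206.] 719
scene dip_cup 0.63 [258. 368.] 1010
side [[534.2170114766582, 0.0, 309.23159308696427], [0.0, 534.2170114766582, 238.78952175364904], [0.0, 0.0, 1.0]] -0.07660287159248948 [   23.2 -1095.7   596.1] [ 0.41 
[... 626 characters left out ...]
_bowl 0.7 [394. 314.] 1365
side dip_cup 0.78 [215. 257.] 202
wrist [[408.37928164770693, 0.0, 318.1315966940631], [0.0, 408.37928164770693, 240.1471903916243], [0.0, 0.0, 1.0]] 0.02791708290444926 [674.3  78.1 384.8] [ 0.   -0.29 -0.96]
wrist deep_tub 0.93 [257. 336.] 5750
wrist deep_tub 0.79 [168. 422.] 296
wrist deep_tub 0.71 [ 16. 281.] 1646
wrist deep_tub 0.62 [ 9. 87.] 1495
wrist scale_stand 0.71 [248.  78.] 48406
wrist hook 0.77 [82. 15.] 5013
wrist deep_tub_grip 0.96 [12. 86.] 1443
wrist deep_tub_grip 0.93 [257. 336.] 5582
wrist deep_tub_grip 0.78 [ 20. 286.] 1738
wrist deep_tub_grip 0.49 [166. 420.] 209
wrist slider_grip 0.68 [309. 199.] 9080
wrist rice_bowl 0.81 [280. 414.] 922
1.35
```

View pics/scene0.png

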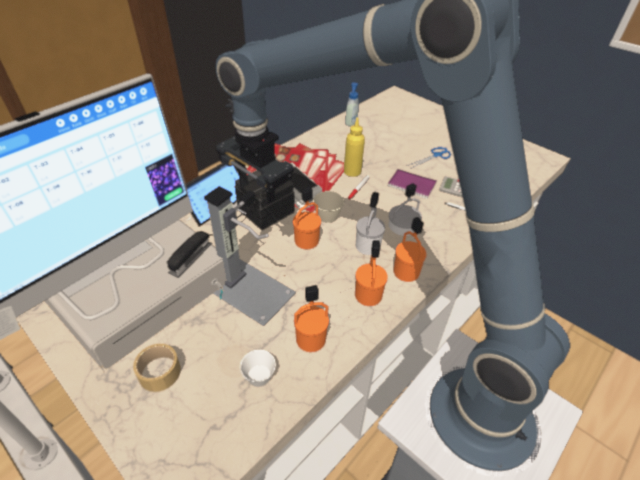

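View pics/side0.png

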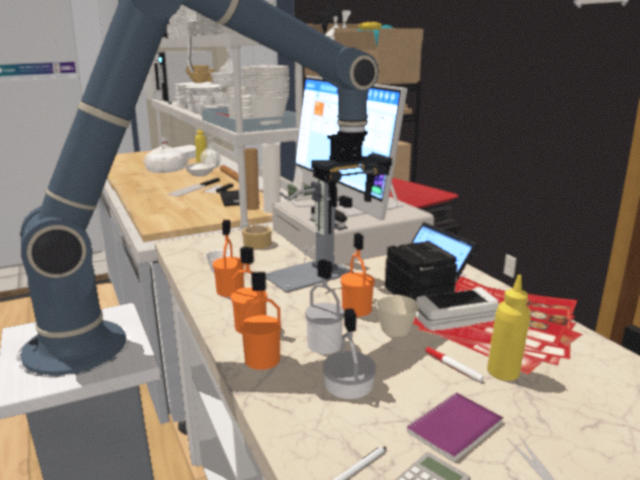

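View pics/wrist0.png

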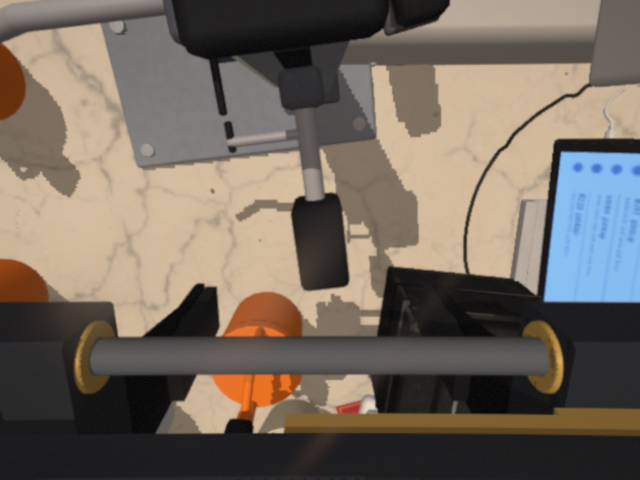

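The scene image shows five bail tubs with a deep shape. Four are orange: scene (308,228), (410,258), (371,284), (312,325). The only metal-grey deep one is at scene (370,232) / side (324,325), so that one fits. The shallow grey tub is at scene (404,215) / side (349,372). I'll confirm this in an enlarged crop.

Run:
```python
import cv2,numpy as np
a=cv2.imread('pics/scene0.png')[170:270,330:440]; b=cv2.imread('pics/side0.png')[240:400,280:400]
c=cv2.imread('pics/scene0.png')[170:320,200:320]; d=cv2.imread('pics/side0.png')[150:300,260:380]
f=lambda i:cv2.resize(i,(390,290),interpolation=cv2.INTER_CUBIC)
cv2.imwrite('pics/crop0.png',np.vstack([np.hstack([f(a),f(b)]),np.hstack([f(c),f(d)])]))
```

```text
(no output)
```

View pics/crop0.png

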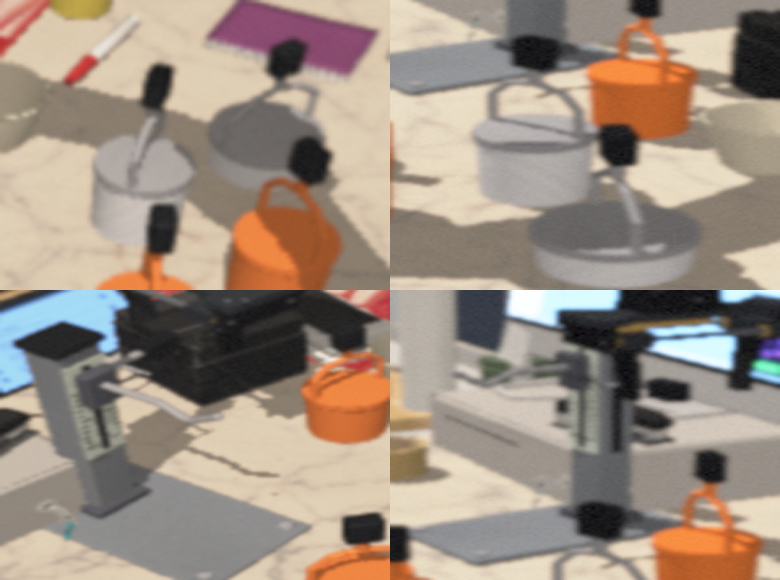

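Run:
```python
from h import *
S=params('scene');D=params('side')
def T(n,a,b):
    x,e=tri([(S,a),(D,b)]); print(n,x.round(1),np.round(e,1))
T('grip',(374.3,200),(324,268.7))
T('lid',(370.3,227),(324.6,312))
T('shallow grip',(411,190),(350,320))
print('column top z294',at_z(S,(218.5,196),294))
T('hooktip',(267.7,235.7),(287.7,199))
print('base corners',[at_z(S,p,8)[:2].round() for p in [(264,320),(294,293)]])
```

```text
grip [ 476.9 -230.7  175.1] [0.8 0.8]
lid [ 478.  -230.7   77.8] [1.3 1.3]
shallow grip [ 452.8 -376.4  137.3] [0.4 0.4]
column top z294 [656.53998671 121.8043457  294.        ]
hooktip [540.5  88.6 229.1] [2.5 2.5]
base corners [array([502., 152.]), array([507.,  42.])]
```

```bash
cat > g.py <<'E'
from h import *
import sys
s=env.sense()
q=s['ee_rot']
env.line_to([675,0,330],q,rate=200)
def go(p):
    try: env.line_to(p,q,rate=250); return True
    except env.Unreachable: print('unreach',p); return False
for i,p in enumerate([[580,-10,400],[640,-60,400]]):
    if not go(p): continue
    P=params('wrist'); snap('wrist',f'w1_{i}'); np.savez(f'w1_{i}.npz',K=P[0],k=P[1],R=P[2],t=P[3])
    for n in ['scale_stand','hook','slider_grip','slider_tip','pointer','hook_seat']:
        print(n,[(round(m['confidence'],2),np.round(m['centre'],1).tolist(),int(m['region'].sum())) for m in env.masks_of(n,'wrist')][:2])
print(env.sense()['time_s'],env.sense()['force'])
E
python3 g.py
```

```text
scale_stand [(0.96, [376.6, 70.7], 26762)]
hook [(0.6, [380.2, 57.3], 3425)]
slider_grip [(0.89, [433.2, 150.5], 2521), (0.43, [371.7, 333.4], 829)]
slider_tip [(0.77, [434.8, 147.4], 2666), (0.2, [239.3, 333.8], 2561)]
pointer [(0.97, [379.4, 60.1], 3456)]
hook_seat [(0.73, [381.5, 58.1], 3200)]
scale_stand [(0.83, [296.6, 49.1], 17599), (0.35, [317.3, 8.6], 223)]
hook [(0.6, [316.0, 8.0], 251)]
slider_grip [(0.88, [358.4, 78.6], 2732)]
slider_tip [(0.84, [360.4, 78.9], 2703)]
pointer [(0.76, [317.4, 6.2], 216)]
hook_seat [(0.62, [317.7, 6.2], 178), (0.53, [215.6, 296.8], 1331)]
3.8167 [-0.31098137  0.28777147 -0.76158929]
```

View pics/w1_0.png

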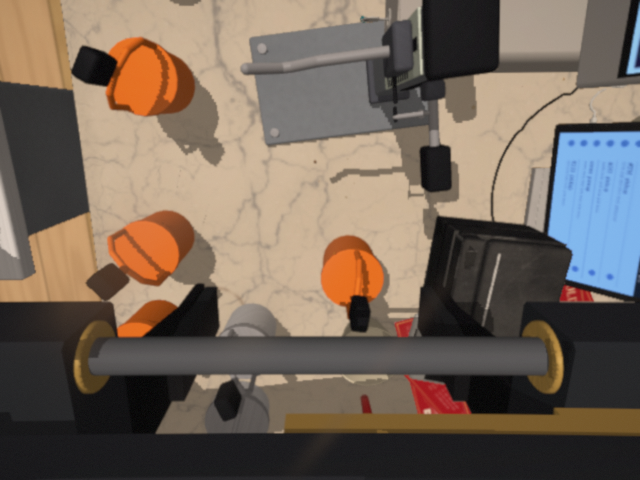

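View pics/w1_1.png

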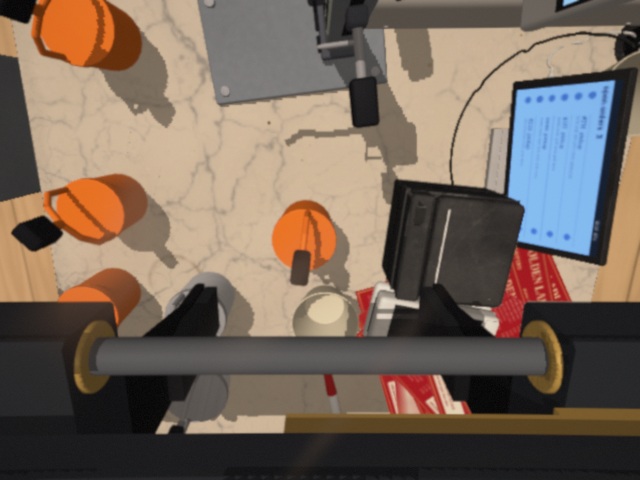

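Run:
```python
from h import *
W=[]
for i in range(2):
    z=np.load(f'w1_{i}.npz'); W.append((z['K'],float(z['k']),z['R'],z['t'])); print(-W[-1][2].T@W[-1][3])
S=params('scene');D=params('side')
def T(n,*o):
    x,e=tri(o); print(n,x.round(1),np.round(e,1)); return x
g=T('slider grip w',(W[0],(435,168)),(W[1],(364,103)))
T('slider grip sc+w',(S,(245,200)),(W[0],(435,168)))
T('tip',(S,(267.7,235.7)),(D,(287.7,199)),(W[0],(246,69)))
b1=at_z(W[0],(275,132),8);b2=at_z(W[0],(262,47),8);print(b1,b2,at_z(W[1],(224,90),8),at_z(W[1],(209,2),8))
d=b2-b1;print('edge ang -> stand yaw',np.degrees(np.arctan2(d[1],d[0]))-90, np.linalg.norm(d))
print('tip z249',at_z(W[0],(246,69),249)); print('hook root z~236', at_z(W[0],(388,51),244))
a=at_z(W[0],(246,69),249); b=at_z(W[0],(388,51),244);print(np.degrees(np.arctan2(*(b-a)[1::-1])))
for p in [(416,92),(500,74),(498,0),(430,0)]: print('coltop',at_z(W[0],p,294).round(1))
im=cv2.imread('pics/w1_0.png')[0:220,220:520]; cv2.imwrite('pics/c1.png',cv2.resize(im,(795,583),interpolation=cv2.INTER_CUBIC))
```

```text
[579.54586016  68.18976619 560.69854709]
[640.06134765  17.44227488 561.23037052]
slider grip w [676.3  28.6 218.9] [0.2 0.2]
slider grip sc+w [679.5  30.1 214.1] [2.9 2.9]
tip [534.4  95.4 232.9] [ 2.5 10.5 10.9]
[523.06853293  50.66595933   8.        ] [510.33637442 151.27190355   8.        ] [520.65542687  51.32677197   8.        ] [509.96077467 149.09804021   8.        ]
edge ang -> stand yaw 7.212708740861032 101.4084013840047
tip z249 [528.65618886 100.98123222 249.        ]
hook root z~236 [628.85093722 113.20204328 244.        ]
6.954050194874244
coltop [639.4  83.2 294. ]
coltop [689.  93. 294.]
coltop [682.5 132.1 294. ]
coltop [643.7 132.5 294. ]
```

View pics/c1.png

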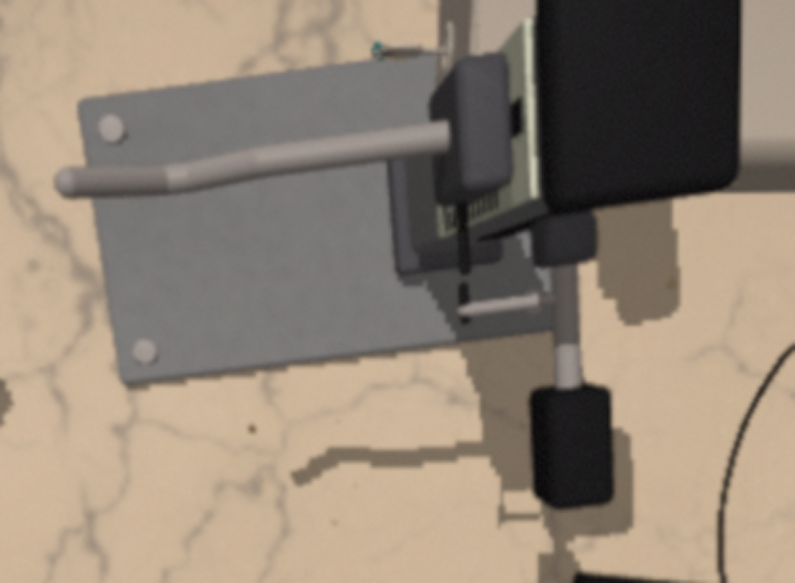

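Run:
```python
from h import *
S=params('scene');D=params('side')
T=[528.7,101,249];seat=[560,105,232]
for n,P in (('scene',S),('side',D)):
    im=snap(n,n+'1'); im=im[:,:,::-1].copy()
    p=proj(P,[T,seat,[677,28.6,220]]); print(n,p.round(1))
    x0,y0=p[0].astype(int); x0-=60;y0-=60
    c=cv2.resize(im[y0:y0+140,x0:x0+190],None,fx=4,fy=4,interpolation=cv2.INTER_CUBIC)
    for q in p: cv2.drawMarker(c,tuple(int(v) for v in ((q-[x0,y0]+.5)*4)),(0,0,255),0,10,1)
    cv2.imwrite(f'pics/c2{n}.png',c)
```

```text
scene [[266.2 233.6]
 [255.7 233.3]
 [247.1 198.4]]
side [[280.5 191.5]
 [291.4 196.1]
 [346.2 202. ]]
```

View pics/c2scene.png

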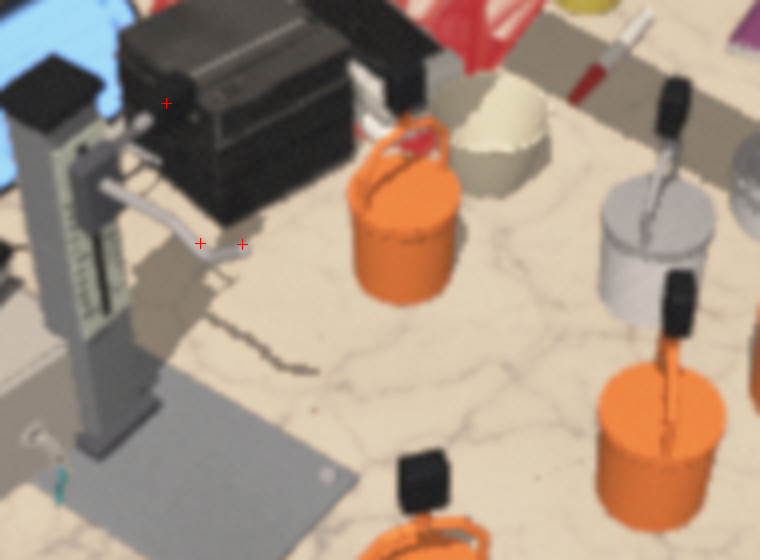

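View pics/c2side.png

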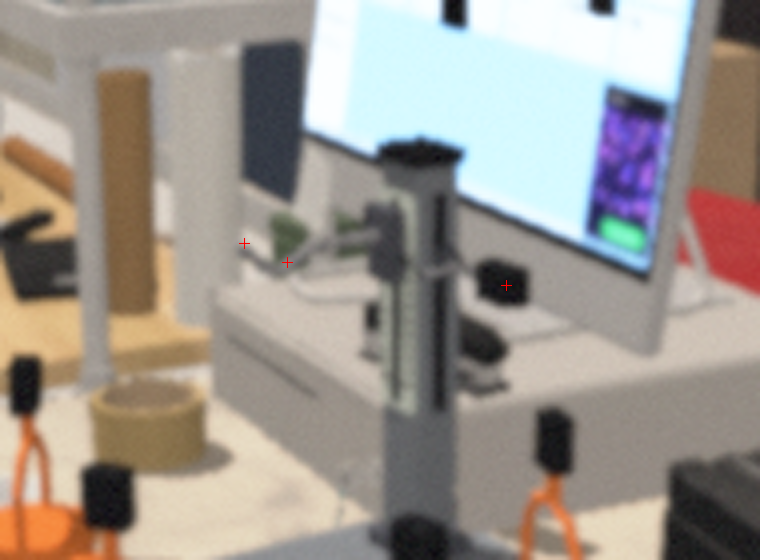

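Run:
```python
from h import *
z=np.load('w1_0.npz'); W=(z['K'],float(z['k']),z['R'],z['t'])
S=params('scene');D=params('side')
for n,a,b in [('A',(410,258-0),None)]: pass
# orange grips: scene px, side px
for n,a,b in [('o1',(312,294),(226.5,228)),('o2',(376,249),(247,256)),('o3',(416.5,226),(259,282)),('o4',(308,200),(358.5,242))]:
    x,e=tri([(S,a),(D,b)]); print(n,x.round(),np.round(e,1))
for n,p in [('o1',(95,66)),('o2',(107,280)),('o4',(360,312))]: print(n,at_z(W,p,175).round())
for n,p in [('cup',(258,368))]: print(n,at_z(S,p,25).round())
```

```text
o1 [385. 109. 172.] [0.7 0.7]
o2 [366. -91. 173.] [0.5 0.5]
o3 [ 341. -225.  173.] [0.4 0.4]
o4 [ 617. -123.  167.] [7.2 7.2]
o1 [387. 110. 175.]
o2 [367. -89. 175.]
o4 [ 623. -125.  175.]
cup [409. 255.  25.]
```

```bash
cat > g2.py <<'E'
from h import *
Y=np.radians(122)
print(env.inverse_kinematics([477,-231,330],down(Y)))
print(env.inverse_kinematics([477,-231,330],down(Y-np.pi)))
env.move_pose([477,-231,330],down(Y))
for i,(dx,dy) in enumerate([(0,0),(40,30)]):
    env.line_to([477+dx,-231+dy,330])
    P=params('wrist'); snap('wrist',f'w2_{i}'); np.savez(f'w2_{i}.npz',K=P[0],k=P[1],R=P[2],t=P[3])
    print([(round(m['confidence'],2),np.round(m['centre'],1).tolist(),int(m['region'].sum())) for m in env.masks_of('deep_tub_grip','wrist')][:4])
    print(proj(P,[[477,-231,193],[477,-231,157],[477,-231,138]]).round(1).tolist())
print(env.sense()['time_s'],env.sense()['joint_pos'])
E
python3 g2.py
```

```text
[ 0.54259934  0.1604413  -0.19687242  1.71709199  0.03275114  1.2672602
  2.46770105]
[ 0.18144717  0.14614076  0.21751725  1.73663266 -0.03298822  1.26237316
 -0.60555677]
[(0.83, [403.2, 79.1], 6510), (0.75, [496.7, 181.2], 7673), (0.74, [313.9, 198.5], 4943), (0.71, [331.2, 327.5], 3242)]
[[318.4, 227.1], [318.5, 216.2], [318.5, 211.3]]
[(0.82, [312.1, 149.0], 5277), (0.81, [326.9, 302.6], 4619), (0.71, [396.1, 35.0], 5684), (0.63, [605.8, 237.7], 5109)]
[[312.7, 161.5], [313.3, 157.0], [313.6, 155.0]]
6.9417 [ 0.48228723  0.20487939 -0.22205134  1.66435292  0.04766738  1.2781794
  2.37849505]
```

View pics/w2_0.png

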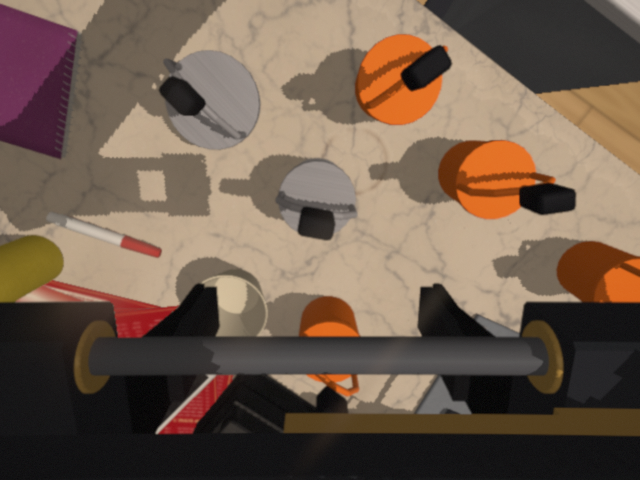

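View pics/w2_1.png

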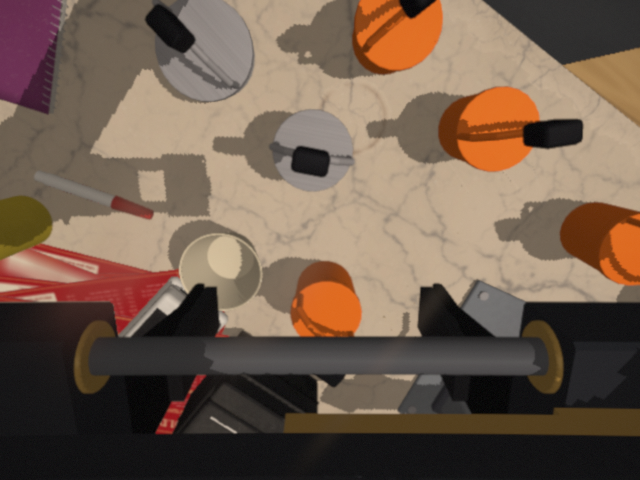

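Run:
```python
from h import *
W=[]
for i in range(2):
    z=np.load(f'w2_{i}.npz'); W.append((z['K'],float(z['k']),z['R'],z['t']))
print('grip',tri([(W[0],(317,222)),(W[1],(310.5,161))]))
for w,a,b in [(W[0],(282,198),(354,210)),(W[1],(275,148.5),(351,160))]:
    A=at_z(w,a,88);B=at_z(w,b,88);d=B-A;print(A,B,((A+B)/2).round(1),np.linalg.norm(d),np.degrees(np.arctan2(d[1],d[0])))
for w,c in [(W[0],(317,195)),(W[1],(313.5,150))]: print('lid',at_z(w,c,81).round(1))
a=[cv2.resize(cv2.imread(f'pics/w2_{i}.png')[100+0:260,230:410],(400,355),interpolation=cv2.INTER_CUBIC) for i in range(2)]
cv2.imwrite('pics/c3.png',np.hstack(a))
```

```text
grip (array([ 479.45971145, -231.35415973,  169.70527669]), [np.float64(0.41848342271919314), np.float64(0.4184834227192477)])
[ 494.35329449 -263.2569333    88.        ] [ 466.35428973 -195.34998336   88.        ] [ 480.4 -229.3   88. ] 73.45269305899774 112.40705295206881
[ 495.44390251 -264.07606292   88.        ] [ 465.63591792 -195.81772409   88.        ] [ 480.5 -229.9   88. ] 74.4829964900116 113.59058919555837
lid [ 474.3 -234.5   81. ]
lid [ 477.4 -231.6   81. ]
```

View pics/c3.png

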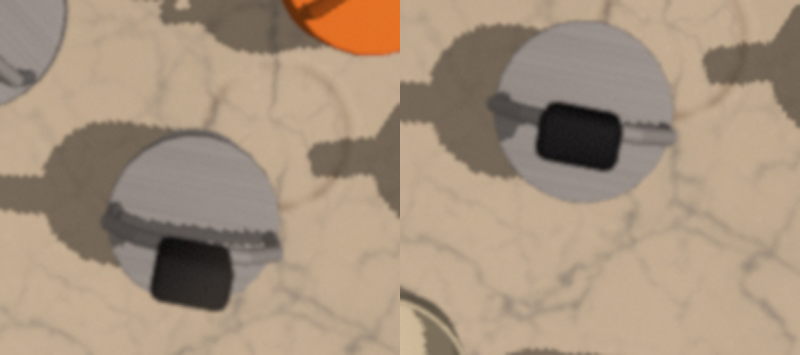

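```bash
cat > g3.py <<'E'
from h import *
q=down(np.radians(113))
env.move_pose([479,-231,240],q)
print('pre',env.sense()['force'])
print(env.line_to([479,-231,156],q,rate=80,max_force=12))
f0=env.sense(); print(f0['eef_pos'],f0['force'])
env.command_gripper(0.0,force=35)
s=env.sense(); print('op',s['opening'],s['force'],s['time_s'])
env.line_to([479,-231,200],q,rate=50)
s=env.sense(); print('op',s['opening'],s['force'],s['torque'],s['time_s'])
snap('side','side3');snap('wrist','w3')
E
python3 g3.py
```

```text
pre [1.19197219 0.48022423 0.17717917]
False
[ 479.44516491 -231.19294946  156.56639909] [ 0.01006677 -0.5166403   0.60823158]
op 0.31775831107477964 [ 1.65639769 -0.15857543 -1.28265489] 9.625
op 0.32195004744048156 [ 0.0644366   0.03121092 -6.54688696] [ 0.2310931  -0.0314931  -0.01422081] 10.6583
```

Run:
```python
from h import *
F=[]
for _ in range(12):
    F.append(env.sense()['force']); env.pause(0.03)
print(np.mean(F,0),np.std(F,0))
a=cv2.imread('pics/side3.png')[180:380,230:430];b=cv2.imread('pics/w3.png')
cv2.imwrite('pics/c4.png',np.hstack([cv2.resize(a,(400,400)),cv2.resize(b,(400,400))]))
```

```text
[-0.01155184  0.01440804 -5.96419682] [0.64421549 0.51333249 0.50262394]
```

View pics/c4.png

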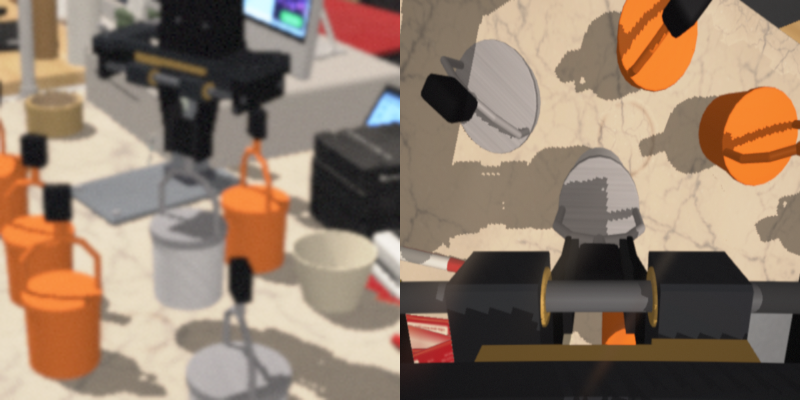

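```bash
cat > g4.py <<'E'
from h import *
q0=down(np.radians(113));q=down(np.radians(97))
env.line_to([479,-231,284],q0,rate=120)
env.line_to([475,-60,284],q,rate=150)
env.line_to([474,94.4,284],q,rate=150)
env.pause(0.3)
s=env.sense();print(s['eef_pos'],s['force'],s['opening'],s['time_s'],s['joint_pos'])
out=[]
for n in ('scene','side'):
    im=snap(n,n+'4')[:,:,::-1].copy(); P=params(n)
    e=s['eef_pos']; bar=[e[0],e[1],e[2]-18.5]
    p=proj(P,[bar,[560,105,232],[528.7,101,249]])
    c=p.mean(0).astype(int)-[45,45]
    o=cv2.resize(im[c[1]:c[1]+100,c[0]:c[0]+100],(400,400),interpolation=cv2.INTER_CUBIC)
    for v in p: cv2.drawMarker(o,tuple(int(k) for k in (v-c+.5)*4),(0,0,255),0,10,1)
    out.append(o)
cv2.imwrite('pics/c5.png',np.hstack(out)); snap('wrist','w4')
E
python3 g4.py
```

```text
[474.04567951  93.91686788 284.00181571] [-0.0774185   0.52359168 -6.27981904] 0.32010779462087063 14.7833 [ 0.10302754  0.12546883 -0.42284579  1.87131291  0.05622516  1.15640058
  1.35246959]
```

View pics/c5.png

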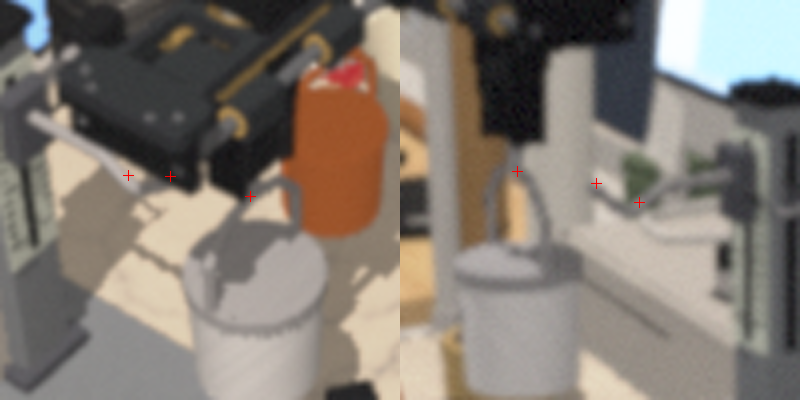

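View pics/w4.png

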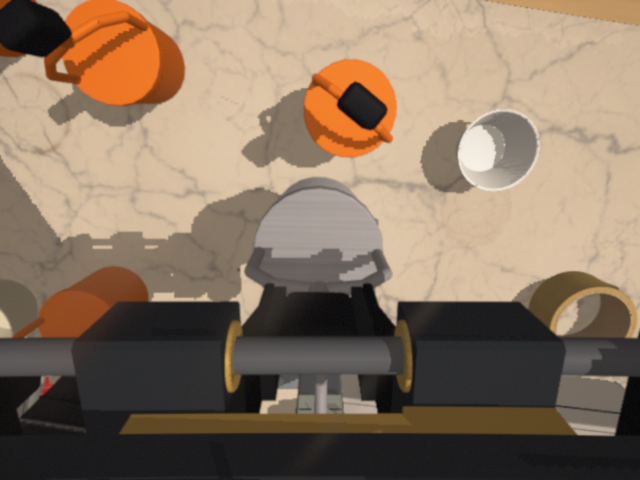

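```bash
cat > g5.py <<'E'
from h import *
print('stop',env.line_to([559.8,104.9,284],rate=60,max_force=6))
env.pause(0.2)
s=env.sense();print(s['eef_pos'],s['force'],s['time_s'])
out=[]
for n in ('scene','side'):
    im=snap(n,n+'5')[:,:,::-1].copy(); P=params(n)
    p=proj(P,[[560,105,232],[528.7,101,249]])
    c=p.mean(0).astype(int)-[50,50]
    out.append(cv2.resize(im[c[1]:c[1]+100,c[0]:c[0]+100],(400,400),interpolation=cv2.INTER_CUBIC))
cv2.imwrite('pics/c6.png',np.hstack(out))
E
python3 g5.py
```

```text
stop False
[559.67733716 104.89434378 284.12255127] [-0.52866435 -0.56841958 -6.23869952] 16.725
```

View pics/c6.png

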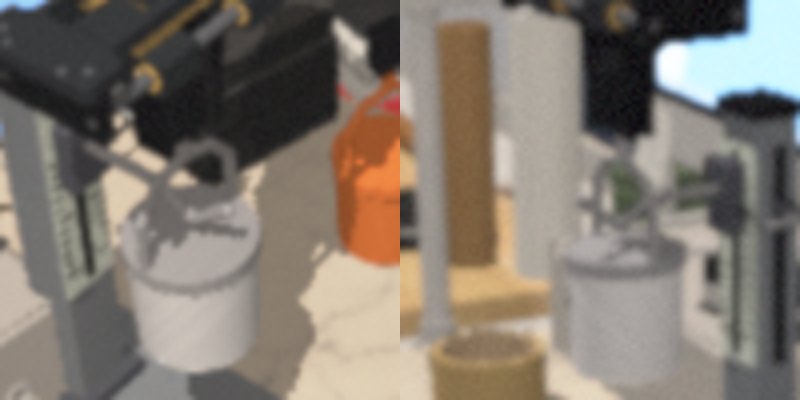

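```bash
cat > g6.py <<'E'
from h import *
def avg(n=10):
    F=[]
    for _ in range(n): F.append(env.sense()['force']); env.pause(0.02)
    return np.mean(F,0)
x,y=559.8,104.9
env.line_to([x,y,256],rate=40)
print(avg(6).round(2))
z=256
for z in [246,234,222,210,200]:
    env.line_to([x,y,z],rate=25); env.pause(0.15)
    s=env.sense(); f=avg(8); print(z,s['eef_pos'].round(1) if hasattr(s['eef_pos'],'round') else s['eef_pos'],f.round(2),round(s['time_s'],1))
    if f[2]>-1.5: break
out=[]
for n in ('scene','side'):
    im=snap(n,n+'6')[:,:,::-1].copy(); P=params(n)
    p=proj(P,[[560,105,200],[528.7,101,249]])
    c=p.mean(0).astype(int)-[50,50]
    out.append(cv2.resize(im[c[1]:c[1]+100,c[0]:c[0]+100],(400,400),interpolation=cv2.INTER_CUBIC))
cv2.imwrite('pics/c7.png',np.hstack(out))
E
python3 g6.py
```

```text
[ 0.25 -0.06 -5.7 ]
246 [559.6 104.9 246.1] [-1.14  0.2  -5.04] 18.5
234 [559.7 104.9 234.1] [-2.33 -0.03 -4.06] 19.4
222 [559.8 104.9 222.1] [-2.88  0.04 -3.03] 20.3
210 [559.8 104.9 210.1] [-2.97 -0.28 -1.84] 21.2
200 [559.8 104.9 200.1] [-3.59 -0.15 -1.13] 22.1
```

View pics/c7.png

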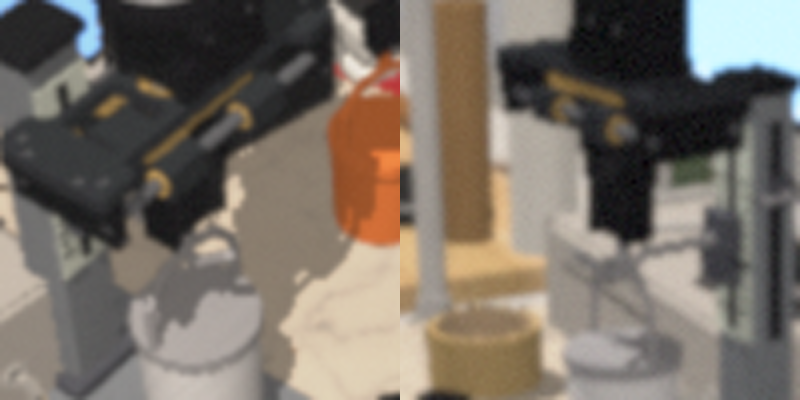

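```bash
cat > g7.py <<'E'
from h import *
from g6h import avg
u=np.array([np.cos(np.radians(7)),np.sin(np.radians(7))])
b=np.array([559.8,104.9])
for k in [2,4,6,8,10]:
    p=b-u*k; env.line_to([p[0],p[1],200],rate=20); env.pause(0.2)
    f=avg(8); print(k,f.round(2))
    if f[0]>-0.6: break
print(env.sense()['time_s'],env.sense()['torque'])
E
cat > g6h.py <<'E'
from h import *
def avg(n=10):
    F=[]
    for _ in range(n): F.append(env.sense()['force']); env.pause(0.02)
    return np.mean(F,0)
E
python3 g7.py
```

```text
2 [ 0.57  0.86 -1.81]
22.875 [ 0.35624533 -0.21796634 -0.03131103]
```

```bash
cat > g8.py <<'E'
from h import *
from g6h import avg
u=np.array([np.cos(np.radians(7)),np.sin(np.radians(7))])
b=np.array([559.8,104.9])
for k,z in [(3,194),(3,188),(3,183)]:
    p=b-u*k; env.line_to([p[0],p[1],z],rate=20); env.pause(0.2)
    f=avg(16); print(k,z,f.round(2),round(env.sense()['time_s'],1))
    if f[2]>-.35: break
out=[]
for n in ('scene','side'):
    im=snap(n,n+'8')[:,:,::-1].copy(); P=params(n)
    p=proj(P,[[560,105,200],[560,105,165]])
    c=p.mean(0).astype(int)-[50,50]
    out.append(cv2.resize(im[c[1]:c[1]+100,c[0]:c[0]+100],(400,400),interpolation=cv2.INTER_CUBIC))
cv2.imwrite('pics/c8.png',np.hstack(out))
E
python3 g8.py
```

```text
3 194 [ 2.8   2.01 -0.99] 23.8
3 188 [ 2.92  2.06 -0.35] 24.7
```

View pics/c8.png

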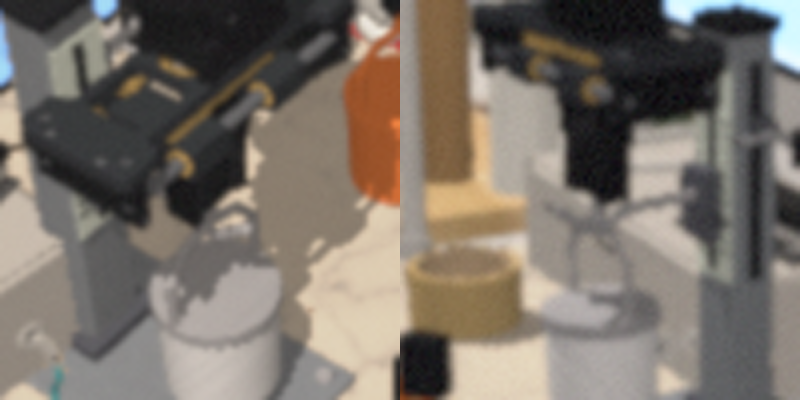

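```bash
cat > g9.py <<'E'
from h import *
from g6h import avg
p=np.array(env.sense()['eef_pos'])[:2]; print(p)
z=188
for i in range(5):
    f=avg(14); print(p.round(2),z,f.round(2),round(env.sense()['time_s'],1))
    if np.hypot(*f[:2])<0.8 and abs(f[2])<0.25: break
    if np.hypot(*f[:2])>0.6: p=p+np.clip(f[:2]*0.25,-.8,.8)
    z=z+np.clip(f[2]/0.085,-4,4)*.8
    env.line_to([p[0],p[1],z],rate=15); env.pause(0.25)
E
python3 g9.py
```

```text
[556.8148135  104.54277077]
[556.81 104.54] 188 [ 3.1   2.18 -0.65] 25.0
[557.59 105.09] 184.8 [ 0.02  0.58 -0.04] 25.9
```

```bash
cat > g10.py <<'E'
from h import *
from g6h import avg
print(avg(20).round(2))
env.command_gripper(0.6)
env.pause(0.3)
s=env.sense();print(s['eef_pos'],s['force'],s['opening'],s['time_s'])
out=[]
for n in ('scene','side'):
    im=snap(n,n+'10')[:,:,::-1].copy(); P=params(n)
    p=proj(P,[[560,105,200],[560,105,165]])
    c=p.mean(0).astype(int)-[50,50]
    out.append(cv2.resize(im[c[1]:c[1]+100,c[0]:c[0]+100],(400,400),interpolation=cv2.INTER_CUBIC))
cv2.imwrite('pics/c10.png',np.hstack(out)); snap('wrist','w10')
E
python3 g10.py
```

```text
[-0.45  0.14 -0.22]
[557.58378787 105.08657596 184.79327538] [-0.33324236  0.70878909  0.62347021] 0.6012265937116341 27.2667
```

View pics/c10.png

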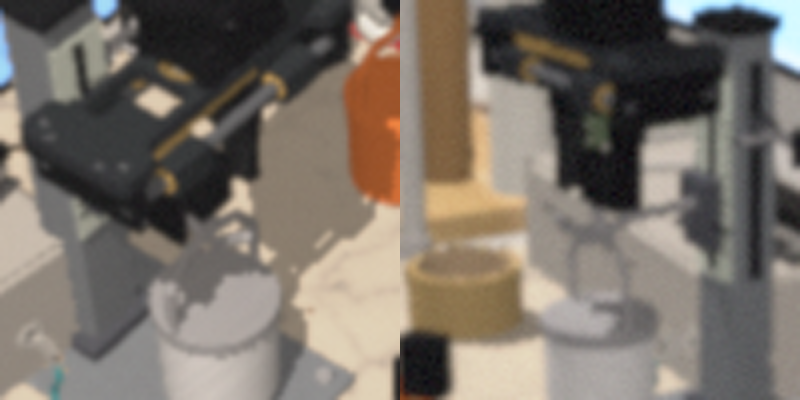

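View pics/w10.png

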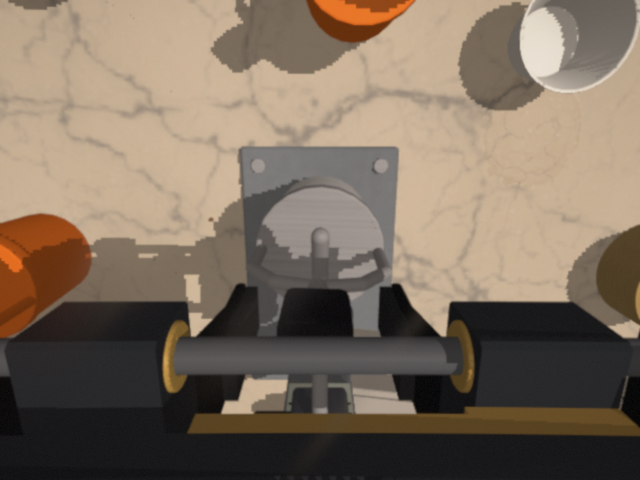

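```bash
cat > g11.py <<'E'
from h import *
env.line_to([557.58,105.09,320],rate=120)
env.command_gripper(0.75)
q=down(np.radians(187))
print(env.inverse_kinematics([677,28.6,300],q),env.inverse_kinematics([677,28.6,140],q))
env.line_to([557,30,330],rate=200)
env.move_pose([600,-120,340],q)
print(env.sense()['time_s'],env.sense()['joint_pos'])
out=[]
for n in ('scene','side'):
    im=snap(n,n+'11')[:,:,::-1].copy(); P=params(n)
    p=proj(P,[[620,105,220],[640,105,165]])
    c=p.mean(0).astype(int)-[50,70]
    out.append(cv2.resize(im[c[1]:c[1]+130,c[0]:c[0]+95],(380,520),interpolation=cv2.INTER_CUBIC)); print(c)
cv2.imwrite('pics/c11.png',np.hstack(out)); 
P=params('wrist'); snap('wrist','w11'); np.savez('w11.npz',K=P[0],k=P[1],R=P[2],t=P[3])
E
python3 g11.py
```

```text
[-0.76785625  0.62319165  1.1120218   1.46772017 -0.5601838   1.39637659
 -2.6545378 ] [ 0.58885629  0.86259248 -1.18295222  1.56588672  0.82319988  1.28277786
  2.54532266]
33.1083 [-0.63552921  0.44745445  1.11633777  1.57085222 -0.40715993  1.37989386
 -2.49874373]
[186 160]
[265 137]
```

View pics/c11.png

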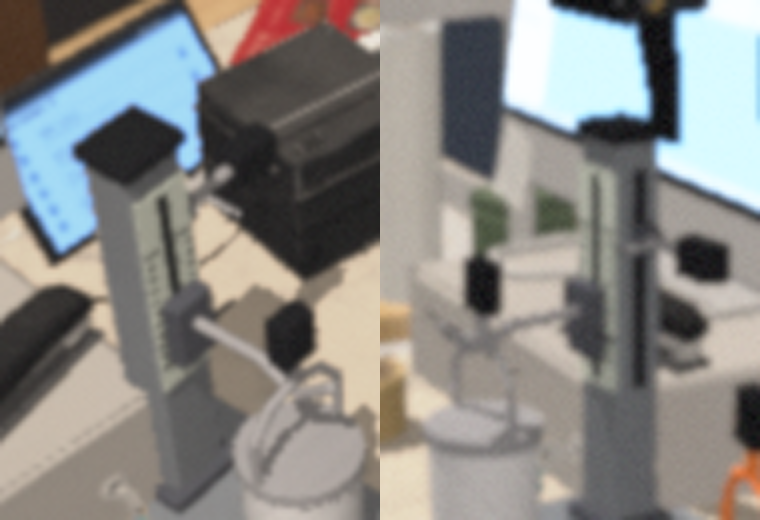

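View pics/w11.png

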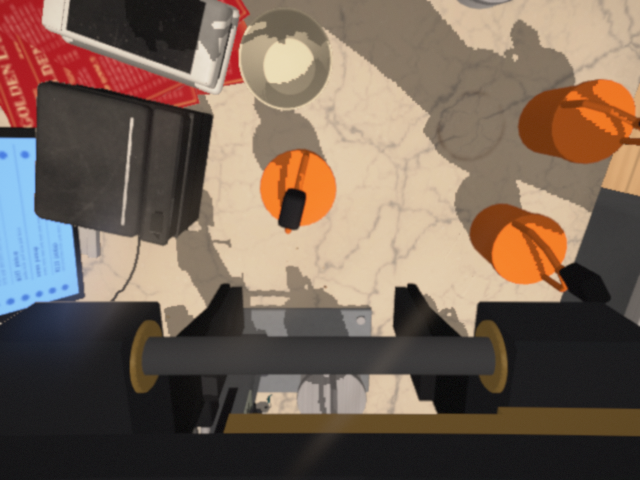

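Run:
```python
from h import *
for yaw in (183,187,191,195):
    for z in (300,210,170,138):
        r=env.inverse_kinematics([677,28.6,z],down(np.radians(yaw))); print(yaw,z,None if r is None else np.round(r,2))
def T(n,*o):
    x,e=tri(o); print(n,x.round(1),np.round(e,1)); return x
S=params('scene');D=params('side')
sc=lambda u,v:(186+u/4-.5,160+v/4-.5); sd=lambda u,v:(265+(u-380)/4-.5,137+v/4-.5)
T('hook block centre',(S,sc(187,325)),(D,sd(583,313)))
T('tub grip',(S,sc(290,335)),(D,sd(483,285)))
T('slider grip',(S,sc(258,150)),(D,sd(703,258)))
for n in ('scene','side'):
    P=params(n); im=cv2.imread(f'pics/{n}11.png'); c=np.array([200,180] if n=='scene' else [295,155])
    o=cv2.resize(im[c[1]:c[1]+85,c[0]:c[0]+65],None,fx=6,fy=6,interpolation=cv2.INTER_CUBIC)
    u=np.radians(7);ex=np.array([np.cos(u),np.sin(u)]);ey=np.array([-ex[1],ex[0]])
    ctr=np.array([667.5,118.3])
    for z in (150,159,170):
        for px in (-18,-24):
            p=ctr+ex*px+ey*-22; v=proj(P,[[*p,z]])[0]
            cv2.drawMarker(o,tuple(int(k) for k in (v-c+.5)*6),(0,0,255) if z==159 else (0,255,0),0,8,1)
    cv2.imwrite(f'pics/c12{n}.png',o)
cv2.imwrite('pics/c12.png',np.hstack([cv2.imread(f'pics/c12{n}.png') for n in ('scene','side')]))
```

```text
183 300 [ 0.57  0.69 -1.18  1.38  0.63  1.48  2.62]
183 210 [-0.77  0.71  1.11  1.58 -0.66  1.27 -2.64]
183 170 [-0.77  0.77  1.11  1.62 -0.72  1.22 -2.6 ]
183 138 [-0.7   0.73  0.95  1.65 -0.65  1.11 -2.65]
187 300 [-0.77  0.62  1.11  1.47 -0.56  1.4  -2.65]
187 210 [-0.72  0.66  1.    1.58 -0.58  1.22 -2.64]
187 170 [-0.71  0.69  0.96  1.62 -0.61  1.16 -2.62]
187 138 [-0.69  0.72  0.94  1.65 -0.64  1.1  -2.6 ]
191 300 [-0.73  0.59  1.03  1.47 -0.51  1.37 -2.63]
191 210 [-0.71  0.65  0.98  1.58 -0.56  1.22 -2.58]
191 170 [-0.7   0.68  0.95  1.62 -0.6   1.15 -2.56]
191 138 [-0.68  0.71  0.92  1.65 -0.62  1.1  -2.54]
195 300 [-0.73  0.58  1.01  1.47 -0.49  1.37 -2.57]
195 210 [-0.71  0.64  0.96  1.58 -0.55  1.21 -2.52]
195 170 [-0.69  0.68  0.93  1.62 -0.58  1.15 -2.5 ]
195 138 [-0.68  0.71  0.9   1.65 -0.61  1.09 -2.48]
hook block centre [634.7 118.8 167.2] [0.1 0.1]
tub grip [556.2 104.2 202. ] [0.4 0.4]
slider grip [671.4  23.7 224.6] [0. 0.]
```

View pics/c12.png

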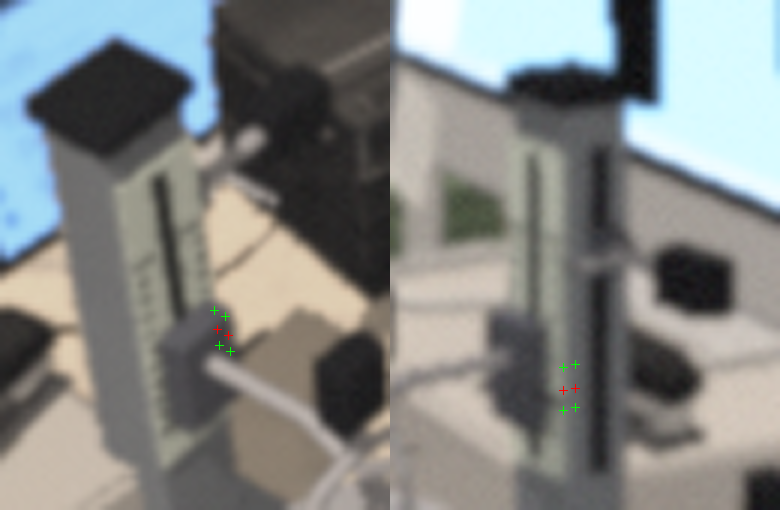

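```bash
cat > g12.py <<'E'
from h import *
from g6h import avg
q=down(np.radians(189.5))
env.move_pose([677,5,310],q)
env.line_to([677,28.6,300],q,rate=120)
P=params('wrist'); snap('wrist','w12')
print(env.sense()['joint_pos'],env.sense()['time_s'])
out=[]
for n in ('scene','side'):
    im=snap(n,n+'12')[:,:,::-1].copy(); P=params(n)
    c=proj(P,[[677,30,240]])[0].astype(int)-[47,60]
    out.append(cv2.resize(im[c[1]:c[1]+130,c[0]:c[0]+95],(380,520),interpolation=cv2.INTER_CUBIC))
cv2.imwrite('pics/c13.png',np.hstack(out));
E
python3 g12.py
```

```text
[-0.75260123  0.60521873  1.0753449   1.4672868  -0.53386128  1.38501914
 -2.63180316] 34.325
```

View pics/c13.png

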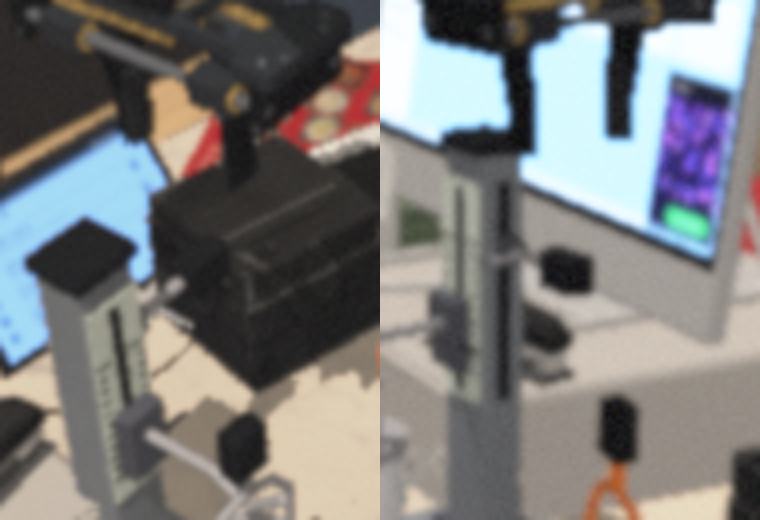

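View pics/w12.png

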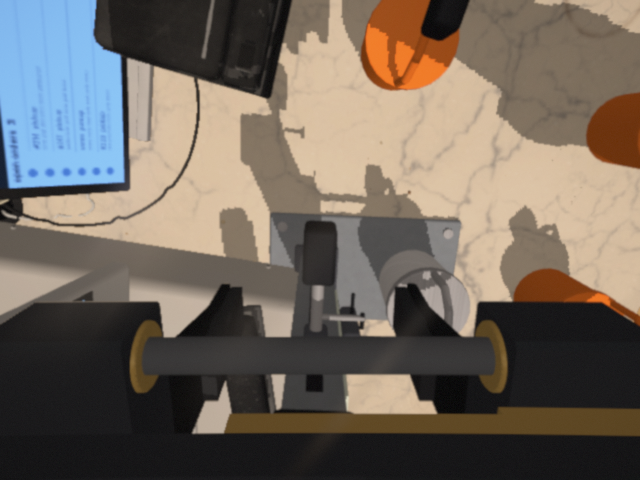

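Run:
```python
from h import *
z=np.load('w1_1.npz'); W=(z['K'],float(z['k']),z['R'],z['t'])
D=params('side')
for a,b in [((500,255),(418,228)),((603,262),(472,243)),((630,72),(418,228)),((603,262),(418,228)),((640,68),(472,243))]:
    x,e=tri([(W,a),(D,b)]); print(a,b,x.round(),np.round(e,1))
P=params('wrist'); 
for zz in (225,238): print(proj(P,[[677,28.6,zz],[672,24,zz]]).round(1).tolist())
```

```text
(500, 255) (418, 228) [ 811. -108.  175.] [9.1 9.1]
(603, 262) (472, 243) [ 958. -138.  119.] [4.1 4.1]
(630, 72) (418, 228) [948.  64. 102.] [10.7 10.7]
(603, 262) (418, 228) [858. -92. 189.] [46. 46.]
(640, 68) (472, 243) [1085.   54.   10.] [45.9 45.9]
[[316.9, 255.1], [326.2, 249.3]]
[[316.8, 262.2], [326.6, 256.1]]
```

```bash
python3 -c "
import cv2
a=cv2.imread('pics/side12.png')[130:330,330:500];cv2.imwrite('pics/c14.png',cv2.resize(a,None,fx=3,fy=3))"
```

```text
(no output)
```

View pics/c14.png

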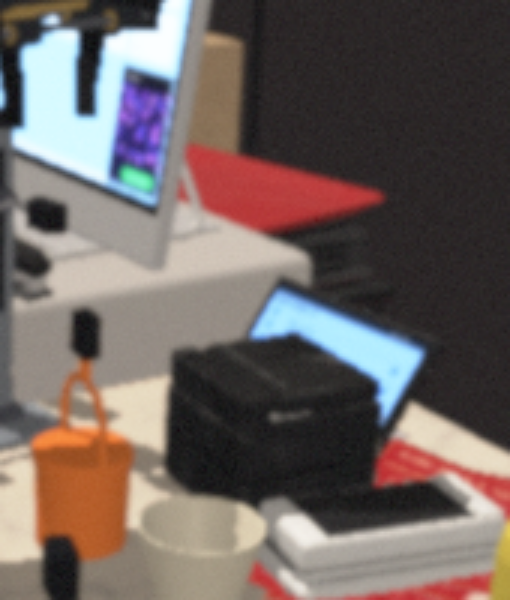

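Run:
```python
from h import *
W=[]
for i in range(2):
    z=np.load(f'w1_{i}.npz'); W.append((z['K'],float(z['k']),z['R'],z['t']))
D=params('side')
for o in [[(W[0],(582,78)),(D,(384,217))],[(W[1],(522,25)),(D,(384,217))],[(W[0],(582,78)),(W[1],(522,25))]]:
    x,e=tri(o); print(x.round(),np.round(e,1))
```

```text
[839. 102. 133.] [4.8 4.8]
[834.  97. 136.] [5.2 5.2]
[834. 102. 129.] [2.5 2.5]
```

```bash
cat > g13.py <<'E'
from h import *
from g6h import avg
q=down(np.radians(189.5))
print(env.line_to([676.5,27.5,204],q,rate=80,max_force=10))
f=avg(6);print(f.round(2))
env.command_gripper(0.0,force=15)
s=env.sense();print(s['opening'],s['eef_pos'],s['time_s'])
f=avg(8);print(f.round(2))
# seek the top stop
r=env.line_to([676.5,27.5,226],q,rate=12,max_force=6)
s=env.sense();print(r,s['eef_pos'],s['force'],s['time_s'],s['opening'])
out=[]
for n in ('scene','side'):
    im=snap(n,n+'13')[:,:,::-1].copy(); P=params(n)
    c=proj(P,[[677,30,200]])[0].astype(int)-[60,60]
    out.append(cv2.resize(im[c[1]:c[1]+130,c[0]:c[0]+95],(380,520),interpolation=cv2.INTER_CUBIC))
cv2.imwrite('pics/c15.png',np.hstack(out));
E
python3 g13.py
```

```text
False
[ 0.01  0.12 -0.07]
0.2305838638426846 [676.31380561  27.49273393 203.9874808 ] 36.6917
[-1.11  0.08  0.48]
True [676.21336331  27.47692458 208.6370255 ] [ 2.31214744 -0.44909212  1.82371281] 37.5917 0.23357396683102125
```

View pics/c15.png

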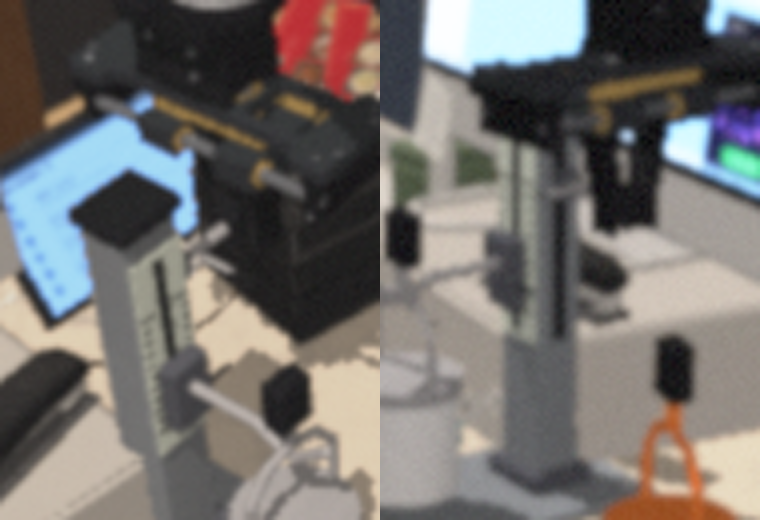

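```bash
cat > g14.py <<'E'
from h import *
from g6h import avg
q=down(np.radians(189.5))
print(avg(8).round(2))
for z in (210,211.5,213,215):
    env.line_to([676.3,27.5,z],q,rate=12); f=avg(8); s=env.sense()
    print(z,s['eef_pos'][2].round(2),f.round(2),round(s['time_s'],1))
    if f[2]<-4.5: break
E
python3 g14.py
```

```text
[ 2.95 -0.28  0.91]
210 209.14 [ 4.81 -1.43 -6.57] 38.3
```

```bash
cat > g15.py <<'E'
from h import *
from g6h import avg
q=down(np.radians(189.5))
env.line_to([676.3,27.5,141.8],q,rate=35); env.pause(0.2)
s=env.sense(); print(s['eef_pos'],avg(6).round(2),s['opening'],s['time_s'])
out=[]
for n in ('scene','side'):
    im=snap(n,n+'15')[:,:,::-1].copy(); P=params(n)
    c=proj(P,[[660,90,160]])[0].astype(int)-[35,50]; print(c)
    out.append(cv2.resize(im[c[1]:c[1]+87,c[0]:c[0]+65],(390,522),interpolation=cv2.INTER_CUBIC))
cv2.imwrite('pics/c16.png',np.hstack(out));
E
python3 g15.py
```

```text
[676.2747732   27.44743188 141.83555004] [ 0.95 -1.26  0.63] 0.23399556899052598 40.6417
[199 181]
[293 168]
```

View pics/c16.png

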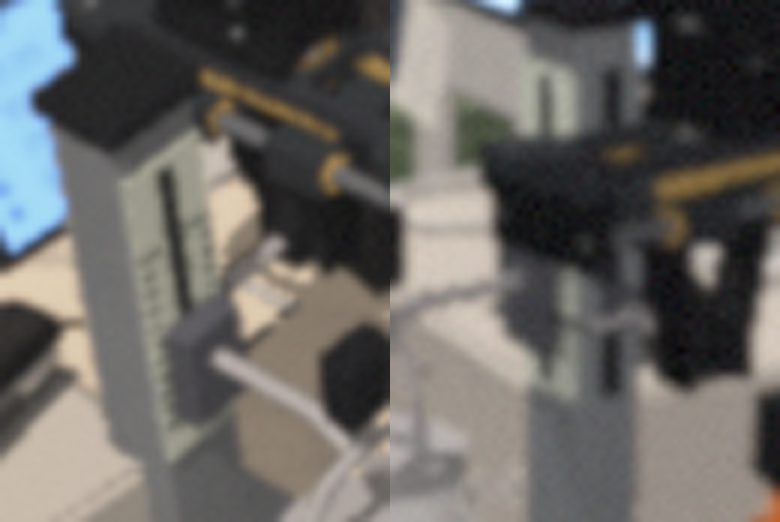

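```bash
cat > g16.py <<'E'
from h import *
env.command_gripper(0.6); env.pause(0.1)
p=env.sense()['eef_pos']
env.line_to([p[0],p[1],310],rate=150)
env.line_to([620,-130,330],rate=250)
s=env.sense();print(s['eef_pos'],s['force'],s['time_s'])
out=[]
for n in ('scene','side'):
    im=snap(n,n+'16')[:,:,::-1].copy(); P=params(n)
    c=proj(P,[[660,90,160]])[0].astype(int)-[35,50]; print(c)
    out.append(cv2.resize(im[c[1]:c[1]+87,c[0]:c[0]+65],(390,522),interpolation=cv2.INTER_CUBIC))
cv2.imwrite('pics/c17.png',np.hstack(out)); 
for c in ('scene','side'):
  for n in ('slider_grip','deep_tub_grip','pointer'):
    print(c,n,[(round(m['confidence'],2),np.round(m['centre'],1).tolist(),int(m['region'].sum())) for m in env.masks_of(n,c)][:5])
E
python3 g16.py
```

```text
[ 620.77271971 -127.93269287  329.31941968] [-0.05226797 -0.11097826  0.96435368] 43.875
[199 181]
[293 168]
scene slider_grip [(0.71, [249.1, 219.6], 221)]
scene deep_tub_grip [(0.95, [309.7, 322.7], 1642), (0.92, [307.0, 224.4], 1105), (0.89, [372.2, 280.7], 1303), (0.57, [411.2, 259.4], 1324)]
scene pointer [(0.55, [234.6, 242.9], 287)]
side slider_grip [(0.56, [337.9, 219.6], 177)]
side deep_tub_grip [(0.95, [359.0, 285.6], 1630), (0.91, [259.4, 334.4], 2461), (0.83, [226.1, 268.7], 1239), (0.76, [245.9, 297.0], 1318), (0.65, [292.4, 251.7], 1318)]
side pointer [(0.85, [314.2, 217.5], 283)]
```

View pics/c17.png

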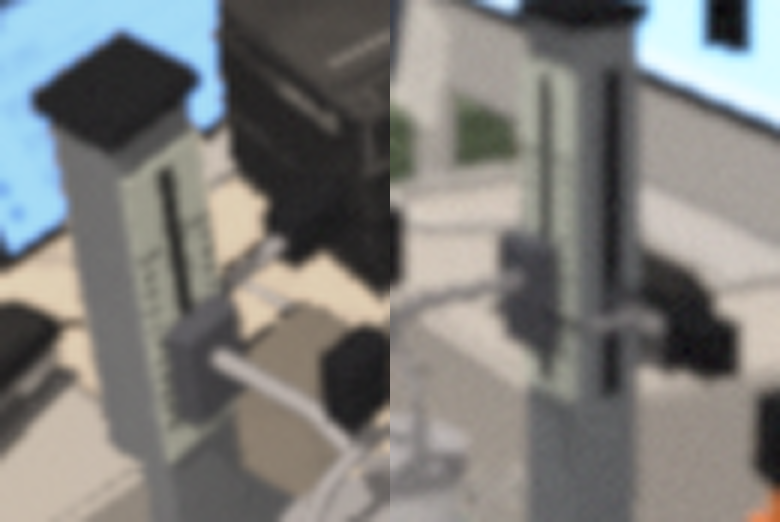

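```bash
python3 -c "
import cv2
a=cv2.imread('pics/side16.png')[205:240,300:350];cv2.imwrite('pics/c18.png',cv2.resize(a,None,fx=15,fy=15,interpolation=cv2.INTER_CUBIC))
from h import *
D=params('side')
u=np.radians(7);ex=np.array([np.cos(u),np.sin(u)]);ey=np.array([-ex[1],ex[0]]);c=np.array([667.5,118.3])
for z in (152,158,164): print(z,proj(D,[[*(c-22*ex-22*ey),z],[*(c-22*ex-30*ey),z]]).round(1).tolist())
"
```

```text
152 [[324.1, 222.0], [325.8, 222.8]]
158 [[324.1, 219.9], [325.8, 220.7]]
164 [[324.1, 217.7], [325.9, 218.5]]
```

View pics/c18.png

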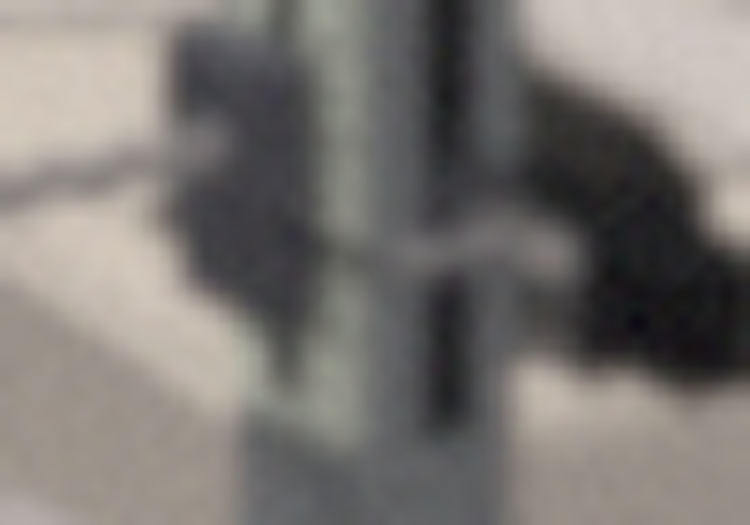

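Run:
```python
from h import *
a=snap('side','f1').astype(int); env.pause(0.5); b=snap('side','f2').astype(int)
print('tub motion diff',np.abs(a-b)[180:300,250:350].mean(), np.abs(a-b)[400:,300:].mean())
print(env.sense()['time_s'])
for n in ('shallow_tub','rice_bowl','dip_cup'): print(n,[(round(m['confidence'],2),np.round(m['centre']).tolist()) for m in env.masks_of(n,'side')][:2])
print(env.finish_job())
```

```text
tub motion diff 1.7849166666666667 1.441875
44.875
shallow_tub [(0.61, [351.0, 370.0])]
rice_bowl [(0.84, [393.0, 312.0])]
dip_cup []
the job is handed in; nothing more can be done
None
```

I hung the grey deep tub on the hook by its bail, set the marker level with the pointer, and handed the job in at about 45 s of the 69 s allowed. No verdict was reported.

**Hanging:** I lowered the tub in small steps until the force on the gripper had fallen from about -6 N to about -0.2 N, then let go. While lowering, a sideways force of about 3 N built up. I removed most of it with small nudges before letting go. The hook's speed at release was not measured.

**Marker:** I pinched the marker and touched its top stop (225 mm) as a height reference. I then slid it down to about 158 mm.

**Last checks:**
- **Dip:** The release height put the bail peak at 166 mm, and two camera views gave the same. The hook is therefore dipped about 66 mm, and the tub clears the counter by about 28 mm.
- **Pointer:** From that height the pointer stands at about 158–159 mm. In the side picture the pointer and the marker's blade meet at the same row (about 222), which I read as level within roughly 2 mm.
- **Stillness:** Two pictures about 0.5 s apart differed only by about the image noise. The arm was clear of everything.
- **Bystanders:** The shallow tub and the bowl are where they started. The network did not find the white cup in the last side picture, so I could not confirm it. The arm did not go near it.
- **Disagreement:** Early estimates of the marker grip's height ranged from 214 to 225 mm, so I relied on the top stop instead.

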